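# Load the ball feeder and hold its spring gate open at the mark

## Robot

A 6-joint arm with a two-finger parallel gripper is mounted at the origin on the work surface; the furniture and walls round the work are solid. World frame = base frame: x ahead of the robot, y to its left, z up, the work surface at z = 0. Lengths are in m, angles in rad, forces in N, time in s.
With the tool pointing down it reaches from about 0.3 to 0.825 m from the base axis. Payload 5.4 kg.
Tool frame: the origin (TCP) lies at the very end of the fingers, on their centre line; the grasp point (between the pads) lies 19 mm behind it; z points along the fingers, y is the line along which they close (so a half turn about z gives the same grasp; the last joint's range is limited). The gripper opens to 92 mm and grips with 3 to 60 N. Pads are 20 mm wide; open, the fingers measure 128 mm over their backs; the gripper's body (75 mm by 189 mm) begins 69 mm behind the grasp point.
Start: joints at [0.908, 0.158, 1.597, -0, 1.386, -0.21], TCP at [0.252, 0.517, 0.176] pointing down, gripper open.
Joint ranges: [-2.91, 2.91], [-0.94, 2.29], [0.18, 2.7], [-1.29, 4.43], [0.17, 2.64], [-3, 3]. Speed limits (rad/s): [2.57, 2.57, 3.14, 3.14, 3.14, 3.14].

## Interface

Orientations are given as a unit quaternion [x, y, z, w].
In Python, from workcell import sensors, grab_frame, camera_info, bot gives the robot as it stands.
- The arm moves only by the tool jog_arm, never from a script. Its argument "commands" is a list of rows, each a list of 2 entries, a list of its own where there are three numbers: the shift along the world's x, y, z in cm, then the turn about the world's z in degrees. In form: [[[dx, dy, dz], yaw], ...]. A call has 1 to 10 rows; each row is the pose to reach, as a shift and turn from the pose commanded when the call began; what a row does not reach only later rows make up. A row lasts 1/10 s, in which the tool goes at most 50 mm and 8.59 degrees, less where a joint would pass 70% of its speed; a pose out of reach is approached as far as the arm can. A call with a gripper value outside its range is refused whole. "gripper" is the finger opening in cm, from 0 to 9.19, set as the call begins (left out, the last holds). The fingers move at their own pace and stop on an object; the grip force is fixed at half the most. Time passes only in rows, so rows that repeat a pose let the fingers close. It gives the time, the measured TCP pose, the force, the opening and the grip force at its end, in the units of the state.
- sensors.get_state(): the state, without advancing time (a new reading comes with each control period).
- grab_frame(name): name is "scene" or "top" or "wrist"; returns (picture, depth): 420x560x3 uint8, blue, green, red; 420x560 float32, m along the optical axis (not along the pixel's ray), 0 where there is no reading.
- camera_info(name): a dict with "K" (3x3 intrinsics, pixels), "world_from_camera" (4x4, takes a point from camera to world coordinates); the wrist camera has in their place "T_tool_cam" (4x4, takes a point from camera to tool coordinates, whose origin is the TCP and whose axes are the flange's). Camera axes: x right, y down, z forward; pixel columns grow to the right and rows downward; lengths in m; the calibration is good to about 2 mm. A picture is of the moment at which its call begins: read the wrist's pose just before it. camera_info takes no time and is no camera call.
- bot.finish_job(): hands the job in; it is judged then, once.
The state is a dict: "clock": time; "joints": joint angles; "joint_vel": joint speeds; "joint_efforts": joint torques, N m; "ee_pos": TCP position; "eef_rot": TCP orientation; "ft_force": force on the tool from outside, world axes, zero at the start; "ft_torque": the same for the moment, N m; "width": finger opening in m; "grip_force": force on a finger pad.
Only numpy, scipy, OpenCV 4.12 (cv2) and the standard library are available. Lean on these libraries where they do the work, as an engineer would, in place of code of your own. Each camera call takes 0.05 s, during which the arm holds its last target. There are 200 camera calls.

## Task

Tip the four steel balls from the hand scoop into the loader's funnel so that they rest in its tube on the shut gate, and stand the scoop upright on the bench again. Then pull the spring-return gate out by its black upright handle until the handle's pointer bar lines up with the marker clip on the rails, so that all the balls drop into the tray below, and keep it there: the program finishes while holding the gate at the mark against its spring. Leave the mug, solder reel and spanner where they are.

Things in the scene. Friction and masses are not known exactly. Their poses are not given: they have to be found in the camera images.
- loader: Ball loader fixed to the bench: grey base plate, two aluminium rails on legs (tops 57 mm up, outer faces at y = +-33 mm), a clear tube and funnel over them, an open catch tray under the tube. Origin on the bench under the tube's axis, z up; the gate pulls out along -x. It spans x = -213 to +64 mm. Tube bore 38 mm, z = 55 to 96 mm. Spring barrels lie outside the rails.
- funnel_mouth (a point): Centre of the clear funnel's mouth, level with its rim, 155 mm above the bench. Mouth 120 mm inside, 128 mm outside; an upright collar 17 mm high, below it the funnel narrows to the tube. A wall rises behind the bench, about from (x, y) = (0.50, 0.50) to (0.67, -0.05) m: leave the wrist room when tipping.
- tray_floor (a point): Centre of the catch tray's floor under the tube, 12 mm above the bench (inside 76 x 56 mm, walls 28 mm high above the floor).
- gate (a joint): The loader's flat spring-return steel gate under the tube: 0 = shut (balls rest on it), grows in m as it is pulled towards the loader's -x, stop at 0.064. Its spring pulls back with about 4 N when shut, growing 120 N/m, to about 10 N at 50 mm; let go, it shuts.
- gate_grip (a point): Point to grip on the gate's handle, 92 mm above the bench on the centre line of the handle: a black upright block 16 mm thick along the pull, 24 mm wide, from 53 to 112 mm above the bench, on the gate's outer end, 125 mm from the tube's axis when shut. A thin steel pointer bar runs across its foot over the rails, on its centre line. Axes as the loader's.
- marker_clip: The mark: dark steel clip with two raised ribs (4 mm along the pull, tops 64 mm up, 32 to 44 mm either side of the middle) fixed on the outsides of the rails, 163 to 177 mm from the tube's axis, so the gate comes out 38 to 52 mm. Origin on the bench midway between the ribs, axes as the loader's. At the mark, gate_grip has the same loader x as this origin.
- scoop_grip (a point): Point to grip on the loose hand scoop (about 0.14 kg): on the centre line of its upright wooden block, 65 mm above the scoop's underside (block top 86 mm up); block 16 mm thick (point x) by 30 mm wide (point y). Its axes: x towards the pouring lip, z up. The aluminium trough ahead of the block is 52 mm wide, 34 mm high.
- scoop_lip (a point): Middle of the scoop's open pouring lip, 122 mm ahead of scoop_grip and 39 mm below it; axes as scoop_grip. The trough's floor is flat for 50 mm from the block, then a ramp rises at 0.35 rad to this lip. The balls lie on the flat part and roll out when the scoop is tipped nose down by clearly more than 0.35 rad.
- ball0_center (a point): Centre of one of the four alike steel balls, 14 mm diameter, 11 g, loose in the scoop at the start.
- ball1_center (a point): Centre of one of the four alike steel balls, 14 mm diameter, 11 g, loose in the scoop at the start.
- ball2_center (a point): Centre of one of the four alike steel balls, 14 mm diameter, 11 g, loose in the scoop at the start.
- ball3_center (a point): Centre of one of the four alike steel balls, 14 mm diameter, 11 g, loose in the scoop at the start.
- tea_mug: Bystander: white spotted mug, 93 mm tall; leave alone. Origin at its underside.
- solder_reel: Bystander: small grey reel, 56 mm across, 36 mm high; leave alone. Origin at its underside.
- spanner_10: Bystander: chrome combination spanner, 143 mm long, 7 mm thick, lying flat; leave alone. Origin at its underside.

How it is judged:
By the outcome, as a careful person would: the job done as asked, in the order asked, and still so for the second after the job is handed in, while the arm keeps its last pose, push and grip.
It also fails if it takes over 72 s, if anything falls off the work surface, if the arm or the gripper's body presses on something with over 40 N, if the wrist force passes 120 N, or if a joint passes its speed limit or range.

## Working session

There is one attempt and no reset: what is moved stays moved. The work goes in short steps, Python scripts to look and compute and a tool call to move; the robot and the scene stay as the last step left them, time stands still between calls to the robot, and variables do not carry over. Pictures are saved under pics/ and viewed, at most 10 in all, crops included, and the job is handed in when it is done.

Besides the shell and the picture viewer there is one more tool, called after ">>>" as name([rows], argument=value, ...), one row to a line, values as JSON. jog_arm: Moves the arm, as the interface text tells. Its arguments: {"type":"object","properties":{"commands":{"type":"array","items":{"type":"array"}},"gripper":{"type":"number"}},"required":["commands"]}

```bash
mkdir -p pics; cat > h.py <<'E'
import numpy as np, cv2, json
from workcell import sensors, grab_frame, camera_info, bot
from scipy.spatial.transform import Rotation as R
def snap(n):
    s=sensors.get_state(); im,d=grab_frame(n); c=camera_info(n)
    if n=="wrist":
        T=np.eye(4); T[:3,:3]=R.from_quat(s["eef_rot"]).as_matrix(); T[:3,3]=s["ee_pos"]; T=T@np.array(c["T_tool_cam"])
    else: T=np.array(c["world_from_camera"])
    return im,d,np.array(c["K"]),T
def ray(K,T,u,v): return T[:3,:3]@np.linalg.inv(K)@[u,v,1]
def at_z(K,T,u,v,z):
    r=ray(K,T,u,v); return T[:3,3]+r*(z-T[2,3])/r[2]
def px(K,T,p):
    q=K@(np.linalg.inv(T)@np.append(p,1))[:3]; return q[:2]/q[2]
def cloud(d,K,T):
    v,u=np.mgrid[:d.shape[0],:d.shape[1]]
    P=np.stack([(u-K[0,2])/K[0,0]*d,(v-K[1,2])/K[1,1]*d,d],-1)@T[:3,:3].T+T[:3,3]
    P[d==0]=np.nan; return P
def save(n,f):
    im,d,K,T=snap(n); cv2.imwrite(f"pics/{f}.png",im); np.savez(f"pics/{f}.npz",im=im,d=d,K=K,T=T); return im,d,K,T
def load(f):
    z=np.load(f"pics/{f}.npz"); return z["im"],z["d"],z["K"],z["T"]
E
python3 - <<'E'
from h import *
a=save("scene","s0");b=save("top","t0")
print(a[3][:3,3],b[3][:3,3]); print(sensors.get_state())
E
```

```text
[-0.0479814  -0.14198019  0.77835581] [0.33726225 0.14987503 1.45731967]
{'clock': 0.1, 'joints': array([ 9.07898543e-01,  1.58981529e-01,  1.59806508e+00, -2.92924335e-05,
        1.38619088e+00, -2.10125600e-01]), 'joint_vel': array([ 1.56796258e-03, -2.49840150e-03, -3.41176447e-03,  3.22224440e-04,
        1.50225017e-04,  8.36149691e-05]), 'joint_efforts': array([-1.08294091e-03, -3.86503100e+01, -3.22962070e+01,  7.01284013e-02,
        3.39015329e-02, -3.24938242e-05]), 'ee_pos': array([0.25119766, 0.51655   , 0.1751406 ]), 'eef_rot': array([ 2.24454594e-01,  9.74484201e-01, -7.51384203e-04, -3.34655699e-04]), 'ft_force': array([ 0.0178543 , -0.11325903,  0.04772208]), 'ft_torque': array([-0.02637581,  0.04043076,  0.02664389]), 'grip_force': 0.0, 'width': 0.09190524955084765}
```

View pics/t0.png

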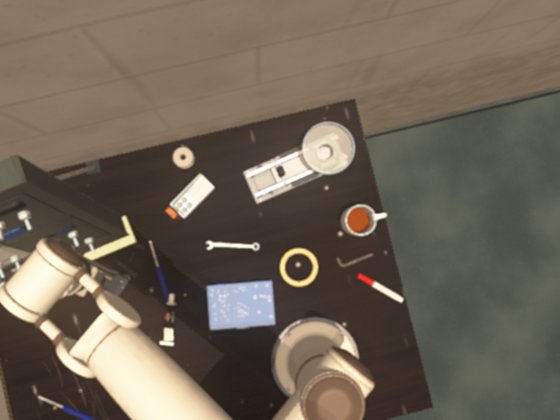

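View pics/s0.png

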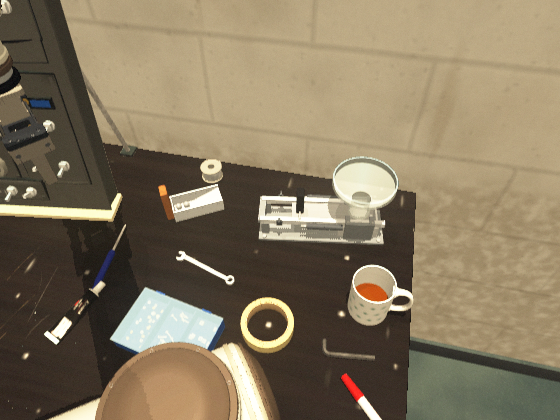

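```bash
python3 - <<'E'
from h import *
im,d,K,T=load("t0")
c=im[115:225,155:365]; cv2.imwrite("pics/t0c.png",cv2.resize(c,None,fx=3.8,fy=3.8,interpolation=cv2.INTER_CUBIC))
im,d,K,T=load("s0")
c=im[145:250,150:410]; cv2.imwrite("pics/s0c.png",cv2.resize(c,None,fx=3,fy=3,interpolation=cv2.INTER_CUBIC))
E
```

```text
(no output)
```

View pics/t0c.png

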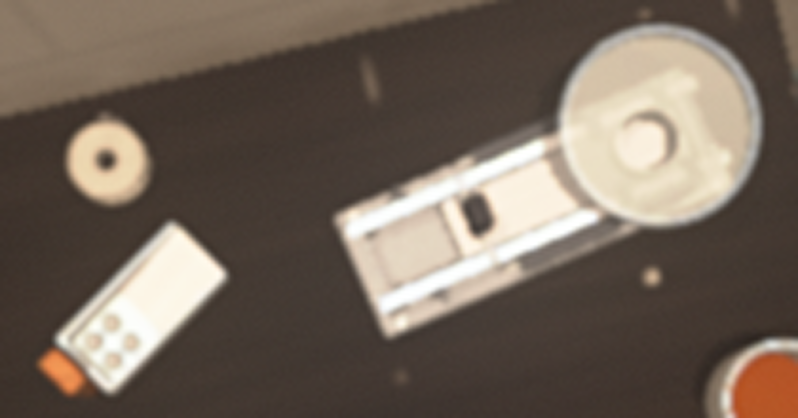

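View pics/s0c.png

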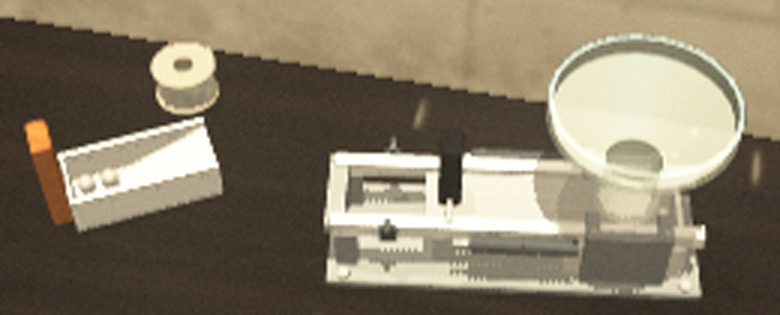

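```bash
python3 - <<'E'
from h import *
im,d,K,T=load("t0")
f=lambda u,v,z: at_z(K,T,155+(u+.5)/3.8-.5,115+(v+.5)/3.8-.5,z)
fm=f(661,126,.155); h=f(478,214,.112); b=f(64,372,.086); l=f(200,247,.026)  
tr=[f(u,v,.034) for u,v in [(60,343),(110,393)]]
print("funnel",fm,"handle",h,"dist",np.linalg.norm((fm-h)[:2]),"ang",np.degrees(np.arctan2(*(fm-h)[1::-1])))
print("block",b,"lip",l,"dist",np.linalg.norm((l-b)[:2]),"ang",np.degrees(np.arctan2(*(l-b)[1::-1])))
print("trough rear mid",np.mean(tr,0), np.linalg.norm(tr[0]-tr[1]))
for p in [(345,215),(390,335)]: print("plate",f(*p,.0))
print("reel",f(108,160,.036), "mugrim",f(790,400,.093))
im,d,K2,T2=load("s0")
g=lambda u,v,z: at_z(K2,T2,150+(u+.5)/3-.5,145+(v+.5)/3-.5,z)
fm2=g(647,112,.155);h2=g(453,136,.112);b2=g(37,134,.086);l2=g(213,155,.03)
print("scene: funnel",fm2,"handle",h2,"block",b2,"clip",g(388,225,.064),g(392,143,.064))
r=R.from_quat(sensors.get_state()["eef_rot"]).as_matrix();print(r)
c=camera_info("wrist");print(c["T_tool_cam"])
E
```

```text
funnel [ 0.549206   -0.00778938  0.155     ] handle [0.49465833 0.1070573  0.112     ] dist 0.12714246431535234 ang -64.59411432710777
block [0.38517582 0.37996116 0.086     ] lip [0.47680292 0.29820698 0.026     ] dist 0.12279767929919354 ang -41.74090227794776
trough rear mid [0.3900951  0.37431499 0.034     ] 0.049077360500100205
plate [0.50473068 0.19839547 0.        ]
plate [0.41973475 0.16429398 0.        ]
reel [0.53499275 0.36268572 0.036     ] mugrim [ 0.37715406 -0.10459189  0.093     ]
scene: funnel [ 0.54082903 -0.01271293  0.155     ] handle [0.49918474 0.10507233 0.112     ] block [0.38411375 0.37911861 0.086     ] clip [0.44336387 0.12603199 0.064     ] [0.51178959 0.15922291 0.064     ]
[[-8.99240046e-01  4.37454409e-01 -9.89536656e-04]
 [ 4.37455415e-01  8.99239141e-01 -1.31419405e-03]
 [ 3.14930110e-04 -1.61465409e-03 -9.99998647e-01]]
[[-6.85493447e-04 -9.59217907e-01 -2.82666831e-01  8.10021772e-02]
 [ 9.99999644e-01 -7.96578735e-04  2.78063694e-04 -4.20050205e-04]
 [-4.91890062e-04 -2.82666540e-01  9.59218111e-01 -2.09335429e-01]
 [ 0.00000000e+00  0.00000000e+00  0.00000000e+00  1.00000000e+00]]
```

```bash
python3 - <<'E'
from h import *
im,d,K,T=load("s0"); P=cloud(d,K,T).reshape(-1,3)
im,d,K,T=load("t0"); P=np.vstack([P,cloud(d,K,T).reshape(-1,3)]); P=P[~np.isnan(P[:,0])]
# max height grid
xs=np.arange(.1,.7,.05); ys=np.arange(.75,-.2,-.05)
print("x:",xs.round(2))
for y in ys:
    print("%.2f"%y,[int(100*max(P[(abs(P[:,0]-x)<.025)&(abs(P[:,1]-y)<.025)][:,2],default=-1)) for x in xs])
E
```

```text
x: [0.1  0.15 0.2  0.25 0.3  0.35 0.4  0.45 0.5  0.55 0.6  0.65]
0.75 [1, -100, 11, 24, -100, -100, -100, -100, 27, -100, -100, -100]
0.70 [0, 0, 6, 26, 35, -100, -100, 0, 37, -100, -100, -100]
0.65 [0, 0, 1, 18, 46, 46, -100, 1, 46, 48, -100, -100]
0.60 [0, 0, 0, 55, 45, 51, 56, 55, 38, 59, -100, -100]
0.55 [0, 0, 58, 58, 57, 45, 56, 55, 1, 69, -100, -100]
0.50 [0, 56, 57, 58, 58, 33, 39, 1, 0, 80, -100, -100]
0.45 [60, 60, 34, 57, 58, 0, 1, 0, 0, 87, 89, -100]
0.40 [62, 62, 60, 59, 0, 8, 9, 3, 3, 29, 88, -100]
0.35 [65, 64, 60, 0, 0, 8, 9, 4, 4, 3, 86, -100]
0.30 [66, 64, 4, 1, 1, 1, 4, 4, 3, 0, 83, -100]
0.25 [66, 61, 4, 0, 1, 0, 0, 1, 0, 1, 80, 79]
0.20 [65, 4, 4, 0, 1, 0, 0, 6, 6, 0, 0, 78]
0.15 [4, 4, 4, 0, 1, 0, 1, 6, 6, 1, 0, 75]
0.10 [4, 4, 4, 3, 2, 1, 0, 6, 11, 6, 0, 72]
0.05 [2, 1, 3, 1, 3, 0, 1, 6, 16, 15, 15, 70]
-0.00 [35, 1, 3, 3, 2, 0, 0, 0, 15, 12, 15, 0]
-0.05 [35, 0, 0, 1, 1, 9, 9, 0, 16, 15, 16, 0]
-0.10 [0, 1, 2, 2, 1, 10, 9, 1, 0, 0, 0, 0]
-0.15 [0, 0, 2, 1, 1, 9, 9, 0, 0, 0, 0, -100]
```

```bash
python3 - <<'E'
from h import *
im,d,K,T=load("s0")
for p in [(122,215),(118,197),(60,216),(112,150)]: print(p,at_z(K,T,*p,0),at_z(K,T,*p,.02),cloud(d,K,T)[p[1],p[0]])
E
```

```text
(122, 215) [0.33094475 0.47635323 0.        ] [0.32120817 0.46046504 0.02      ] [ 0.33221785  0.4784307  -0.0026151 ]
(118, 197) [0.3690432  0.52201161 0.        ] [0.35832767 0.50495022 0.02      ] [0.36279239 0.51205899 0.01166683]
(60, 216) [2.61553737e-01 6.01856627e-01 1.11022302e-16] [0.25360017 0.5827436  0.02      ] [0.25842979 0.59434953 0.00785547]
(112, 150) [0.4879982 0.6475891 0.       ] [0.47422611 0.62730097 0.02      ] [ 0.48889789  0.64891446 -0.00130654]
```

>>> jog_arm([
  [[3,-3,0],-8],
  [[7,-7,0],-16],
  [[10,-10,0],-16],
  [[13.3,-13.6,0],-16],
  [[13.3,-13.6,0],-16],
])

```text
clock: 0.6
ee_pos: [0.3879, 0.3771, 0.1756]
eef_rot: [0.361, 0.933, -0.001, 0.001]
ft_force: [-0.5, 1.0, 0.2]
width: 0.0917
grip_force: 0.0
```

```bash
python3 - <<'E'
from h import *
im,d,K,T=save("wrist","w1"); s=sensors.get_state(); print(s["ee_pos"],s["eef_rot"])
print(px(K,T,[.385,.380,.086]), px(K,T,[.4768,.2982,.026]))
E
```

```text
[0.3859727  0.37910114 0.17561464] [ 3.60113386e-01  9.32908468e-01 -3.25322390e-04 -1.83832301e-04]
[278.02752375 198.29219659] [278.87095865 276.29957172]
```

View pics/w1.png

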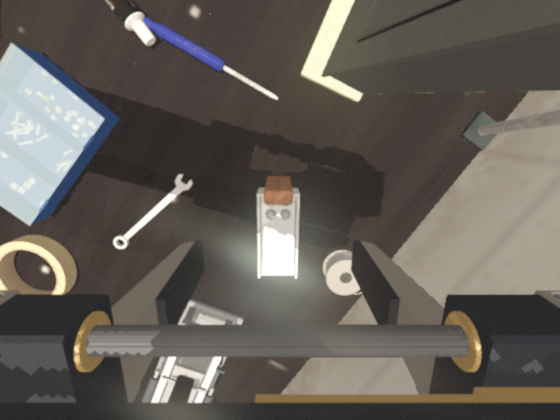

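>>> jog_arm([
  [[0,0,-4],0],
  [[0,0,-8],0],
  [[0,0,-11],0],
  [[0,0,-12.5],0],
  [[0,0,-12.5],0],
  [[0,0,-12.5],0],
])

```text
clock: 1.25
ee_pos: [0.3849, 0.382, 0.0522]
eef_rot: [0.358, 0.934, 0.001, 0.0]
ft_force: [0.3, 0.2, -0.3]
width: 0.0918
grip_force: 0.0
```

>>> jog_arm([
  [[0,0,0],0],
  [[0,0,0],0],
  [[0,0,0],0],
  [[0,0,0],0],
  [[0,0,0],0],
  [[0,0,0],0],
  [[0,0,0],0],
  [[0,0,0],0],
], gripper=2.0)

```text
clock: 2.05
ee_pos: [0.3845, 0.381, 0.051]
eef_rot: [0.358, 0.934, -0.0, -0.0]
ft_force: [-0.1, -0.3, 0.2]
width: 0.0298
grip_force: 0.0
```

>>> jog_arm([
  [[0,0,0],0],
  [[0,0,0],0],
  [[0,0,0],0],
])

```text
clock: 2.35
ee_pos: [0.3846, 0.381, 0.051]
eef_rot: [0.358, 0.934, 0.0, -0.0]
ft_force: [0.3, 0.0, 0.1]
width: 0.0196
grip_force: 0.0
```

>>> jog_arm([
  [[0,0,0],0],
  [[0,0,0],0],
  [[0,0,0],0],
], gripper=2.9)

```text
clock: 2.65
ee_pos: [0.3845, 0.381, 0.051]
eef_rot: [0.358, 0.934, 0.0, -0.0]
ft_force: [0.0, 0.6, 0.6]
width: 0.0292
grip_force: 0.0
```

>>> jog_arm([
  [[0,0,0],0],
  [[0,0,0],0],
  [[0,0,0],0],
], gripper=2.97)

```text
clock: 2.95
ee_pos: [0.3846, 0.381, 0.051]
eef_rot: [0.358, 0.934, 0.0, 0.0]
ft_force: [-0.4, -0.1, -0.4]
width: 0.0295
grip_force: 0.0
```

```bash
python3 - <<'E'
from h import *
a,d,K,T=save("wrist","w2");b,_,_,_=save("scene","s2")
cv2.imwrite("pics/c2.png",np.vstack([a[120:],cv2.resize(b[130:235,90:230],(560,420))])[:600])
E
```

```text
(no output)
```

View pics/c2.png

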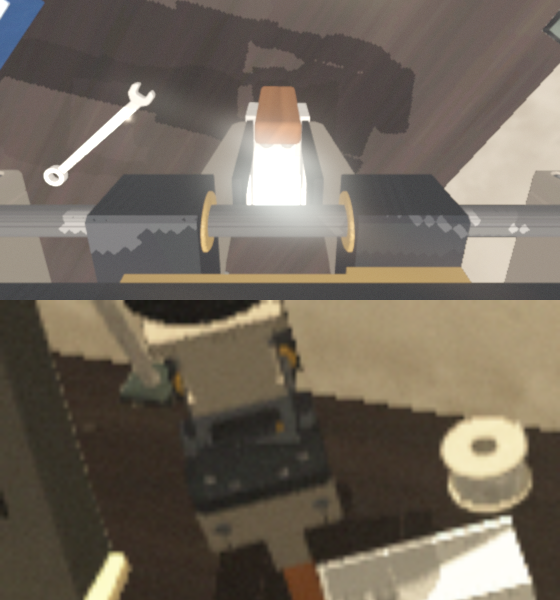

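```bash
python3 - <<'E'
from h import *
im,d,K,T=load("w2"); s=sensors.get_state(); print(s["ee_pos"],s["eef_rot"],s["width"],s["grip_force"]); e=np.array(s["ee_pos"]);Rm=R.from_quat(s["eef_rot"]).as_matrix()
for n,p in dict(tcp=[0,0,0],L=[0,.015,0],Rr=[0,-.015,0],grasp=[0,0,-.019],gL=[0,.015,-.019]).items(): print(n,px(K,T,e+Rm@p))
for z in (0,.086): print("block",z,px(K,T,[.385,.38,z]), [px(K,T,np.array([.385,.38,z])+Rm@[q,0,0]) for q in(-.008,.008)])
P=cloud(d,K,T)
for v in range(200,345,8): print(v,P[v,278].round(3),im[v,278], P[v,235].round(3),P[v,322].round(3))
E
```

```text
[0.38457277 0.38103757 0.05100679] [3.57908691e-01 9.33756590e-01 3.28926565e-06 5.43955707e-06] 0.029637584446827177 0.0
tcp [278.06520394 233.68910652]
L [298.21152091 233.67138954]
Rr [257.91739841 233.70682481]
grasp [278.16604321 243.73303692]
gL [300.09991483 243.71334398]
block 0 [277.32538854 214.43232251] [array([277.32972478, 222.76614628]), array([277.32097987, 205.95929026])]
block 0.086 [277.49864904 255.145429  ] [array([277.50280963, 266.57103791]), array([277.49438846, 243.44525682])]
200 [0.375 0.39  0.   ] [69 71 81] [0.349 0.361 0.001] [0.402 0.419 0.   ]
208 [0.378 0.387 0.011] [ 90 119 161] [0.355 0.356 0.   ] [0.407 0.414 0.   ]
216 [0.378 0.387 0.034] [ 93 121 165] [0.36 0.35 0.  ] [0.413 0.409 0.001]
224 [0.378 0.387 0.053] [ 96 124 165] [0.366 0.345 0.   ] [ 0.419  0.404 -0.   ]
232 [0.379 0.386 0.069] [103 131 169] [ 0.371  0.34  -0.   ] [ 0.425  0.399 -0.001]
240 [0.378 0.387 0.084] [116 139 174] [0.377 0.334 0.   ] [ 0.432  0.394 -0.   ]
248 [0.382 0.384 0.086] [155 184 224] [0.36  0.37  0.101] [0.393 0.407 0.102]
256 [0.386 0.38  0.085] [180 203 236] [0.3
[... 193 characters left out ...]
80 [0.433 0.338 0.006] [255 255 255] [0.363 0.374 0.139] [0.389 0.403 0.139]
288 [0.438 0.333 0.009] [255 255 255] [0.364 0.374 0.145] [0.388 0.403 0.147]
296 [0.443 0.329 0.011] [255 255 255] [0.364 0.375 0.152] [0.387 0.402 0.153]
304 [0.447 0.325 0.015] [255 255 255] [0.366 0.374 0.153] [0.39  0.4   0.153]
312 [0.453 0.32  0.016] [255 255 255] [0.369 0.371 0.154] [0.393 0.398 0.153]
320 [0.459 0.315 0.018] [255 255 255] [0.371 0.369 0.154] [0.396 0.395 0.153]
328 [0.363 0.399 0.193] [211 215 214] [0.356 0.39  0.192] [0.371 0.408 0.193]
336 [0.364 0.399 0.195] [201 204 204] [0.356 0.391 0.195] [0.372 0.407 0.194]
344 [0.366 0.397 0.195] [186 190 190] [0.358 0.389 0.196] [0.372 0.406 0.197]
```

```bash
python3 - <<'E'
from h import *
im,*_=load("w2")
cv2.imwrite("pics/c3.png",cv2.resize(im[190:340,200:360],None,fx=3.7,fy=3.7,interpolation=cv2.INTER_CUBIC))
E
```

```text
(no output)
```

View pics/c3.png

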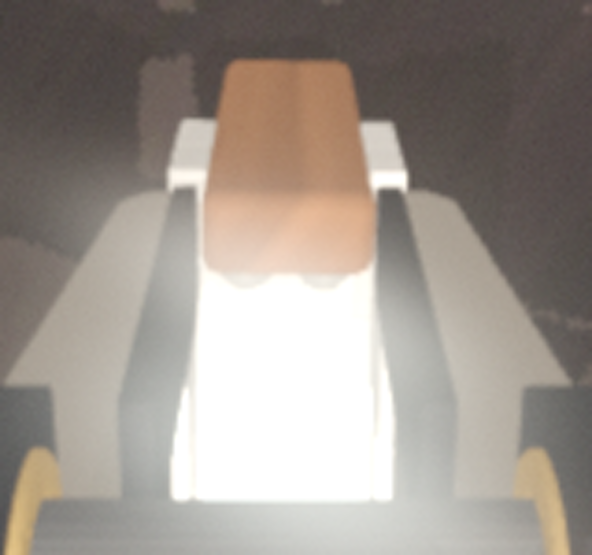

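>>> jog_arm([
  [[0,0,0],0],
  [[0,0,0],0],
  [[0,0,0],0],
  [[0,0,0],0],
  [[0,0,0],0],
  [[0,0,0],0],
], gripper=1.0)

```text
clock: 3.65
ee_pos: [0.3846, 0.381, 0.051]
eef_rot: [0.358, 0.934, -0.0, -0.0]
ft_force: [-0.6, -0.4, 0.4]
width: 0.0097
grip_force: 0.0
```

```bash
python3 - <<'E'
from h import *
for n in("w2","w3"):
    im,d,K,T=load(n) if n=="w2" else save("wrist",n)
    P=cloud(d,K,T)
    s=sensors.get_state();e=np.array(s["ee_pos"]);Rm=R.from_quat(s["eef_rot"]).as_matrix()
    print(n,s["width"],s["grip_force"])
    for v in (236,244,252,260):
        Q=(P[v]-e)@Rm
        print(v,[(u,*(1000*Q[u]).round().astype(int)) for u in range(200,360,5)])
E
```

```text
w2 0.009671025567260634 0.0
236 [(200, np.int64(-21), np.int64(-72), np.int64(50)), (205, np.int64(-22), np.int64(-68), np.int64(51)), (210, np.int64(-21), np.int64(-63), np.int64(49)), (215, np.int64(-22), np.int64(-58), np.int64(50)), (220, np.int64(-22), np.int64(-54), np.int64(51)), (225, np.int64(-22), np.int64(-49), np.int64(50)), (230, np.int64(-22), np.int64(-44), np.int64(51)), (235, np.int64(-22), np.int64(-40), np.int64(51)), (240, np.int64(-22), np.int64(-35), np.int64(51)), (245, np.int64(-22), np.int64(-30), np.int64(50)), (250, np.int64(-8), np.int64(-22), np.int64(16)), (255, np.int64(-9), np.int64(-19), np.int64(17)), (260, np.int64(9), np.int64(-12), np.int64(-26)), (265, np.int64(8), np.int64(-9), np.int64(-26)), (270, np.int64(9), np.int64(-5), np.int64(-26)), (275, np.int64(8), np.int64(-2), np.int64(-25)), (280, np.int64(8), np.int64(1), np.int64(-26)), (285, np.int64(8), np.int64(4), np.int64(-26)), (290, np.int64(8), np.int64(8), np.int64(-25)), (295, np.int64(8), np.int64(11), np.int64(-25)), (300, np.int64(-9), np.int64(18), np.int64(17)), (305, np.int64(-8)
[... 11231 characters left out ...]
.int64(11), np.int64(9), np.int64(-67)), (300, np.int64(11), np.int64(11), np.int64(-67)), (305, np.int64(11), np.int64(14), np.int64(-67)), (310, np.int64(11), np.int64(16), np.int64(-67)), (315, np.int64(-46), np.int64(35), np.int64(51)), (320, np.int64(-46), np.int64(40), np.int64(51)), (325, np.int64(-47), np.int64(45), np.int64(51)), (330, np.int64(-46), np.int64(49), np.int64(50)), (335, np.int64(-46), np.int64(54), np.int64(50)), (340, np.int64(-46), np.int64(59), np.int64(51)), (345, np.int64(-46), np.int64(64), np.int64(50)), (350, np.int64(-47), np.int64(69), np.int64(51)), (355, np.int64(-46), np.int64(73), np.int64(50))]<stdin>:9: RuntimeWarning: invalid value encountered in cast
```

```bash
python3 - <<'E'
from h import *
im,d,K,T=load("w3"); s=sensors.get_state();e=np.array(s["ee_pos"]);Rm=R.from_quat(s["eef_rot"]).as_matrix()
Q=(cloud(d,K,T)-e)@Rm*1000; Q=Q[225:300]
m=(abs(Q[...,1])<25)&(Q[...,2]<-38)
for lo in range(-70,-37,3):
    k=m&(Q[...,2]>=lo)&(Q[...,2]<lo+3)
    if k.sum(): print(lo,k.sum(),"x",Q[k][:,0].min().round(1),Q[k][:,0].max().round(1),"|y|",abs(Q[k][:,1]).min().round(1))
im,d,K,T=load("w1"); P=cloud(d,K,T); R1=R.from_quat([.360113,.932908,-.000325,-.000184]).as_matrix(); Q=(P-[.38597,.3791,.17561])@R1*1000
m=(Q[...,2]<0)&(abs(Q[...,1])<75)&(Q[...,2]>-70); print(Q[m][:,2].max(), [np.percentile(Q[m][:,2],p).round(1) for p in (50,90,99)],m.sum())
E
```

```text
-70 173 x -6.0 11.9 |y| 4.4
-67 170 x 1.3 11.9 |y| 4.4
-64 118 x 10.3 11.9 |y| 4.5
-61 115 x 10.5 12.0 |y| 4.6
-58 97 x 10.4 11.9 |y| 4.7
-55 105 x 10.0 12.0 |y| 4.8
-52 118 x -9.5 11.8 |y| 4.4
-49 114 x -1.8 11.9 |y| 4.4
-46 84 x 9.8 11.8 |y| 4.5
-43 69 x 9.8 11.9 |y| 4.6
-40 19 x 9.9 11.2 |y| 5.7
-1.0987934862365272 [np.float64(-57.1), np.float64(-43.3), np.float64(-39.4)] 2041
```

>>> jog_arm([
  [[0,0,0],0],
  [[0,0,0],0],
  [[0,0,0],0],
  [[0,0,0],0],
  [[0,0,0],0],
], gripper=6.0)

```text
clock: 4.2
ee_pos: [0.3846, 0.3811, 0.051]
eef_rot: [0.358, 0.934, 0.0, -0.0]
ft_force: [0.4, 0.5, 0.4]
width: 0.0481
grip_force: 0.0
```

>>> jog_arm([
  [[0,0,-1.5],0],
  [[0,0,-3],0],
  [[0,0,-4.1],0],
  [[0,0,-4.1],0],
  [[0,0,-4.1],0],
])

```text
clock: 4.7
ee_pos: [0.3841, 0.3807, 0.0093]
eef_rot: [0.358, 0.934, -0.001, -0.0]
ft_force: [0.7, -0.7, -0.2]
width: 0.0599
grip_force: 0.0
```

>>> jog_arm([
  [[0,0,0],0],
  [[0,0,0],0],
  [[0,0,0],0],
  [[0,0,0],0],
  [[0,0,0],0],
  [[0,0,0],0],
  [[0,0,0],0],
  [[0,0,0],0],
], gripper=2.0)

```text
clock: 5.5
ee_pos: [0.3848, 0.3812, 0.0104]
eef_rot: [0.358, 0.934, 0.0, 0.0]
ft_force: [-1.3, -0.9, 4.0]
width: 0.0298
grip_force: 30.0
```

>>> jog_arm([
  [[0,0,0],0],
  [[0,0,0],0],
  [[0,0,0],0],
], gripper=2.95)

```text
clock: 5.8
ee_pos: [0.3848, 0.3812, 0.0104]
eef_rot: [0.358, 0.934, 0.0, 0.0]
ft_force: [-0.8, -1.5, 6.1]
width: 0.0298
grip_force: 28.3
```

>>> jog_arm([
  [[0,0,0],0],
  [[0,0,0],0],
  [[0,0,0],0],
], gripper=2.97)

```text
clock: 6.1
ee_pos: [0.3848, 0.3812, 0.0104]
eef_rot: [0.358, 0.934, 0.0, 0.0]
ft_force: [-0.3, -0.7, 5.9]
width: 0.0299
grip_force: 17.9
```

>>> jog_arm([
  [[0,0,0],0],
  [[0,0,0],0],
  [[0,0,0],0],
], gripper=2.99)

```text
clock: 6.4
ee_pos: [0.3847, 0.3812, 0.0103]
eef_rot: [0.358, 0.934, 0.0, 0.0]
ft_force: [-0.8, -1.4, 5.9]
width: 0.0304
grip_force: 8.6
```

>>> jog_arm([
  [[0,0,0],0],
  [[0,0,0],0],
  [[0,0,0.5],0],
  [[0,0,1.5],0],
  [[0,0,3],0],
  [[0,0,5],0],
  [[0,0,7],0],
  [[0,0,8.5],0],
  [[0,0,9.5],0],
  [[0,0,10],0],
], gripper=2.0)

```text
clock: 7.4
ee_pos: [0.385, 0.3813, 0.1113]
eef_rot: [0.358, 0.934, 0.001, 0.0]
ft_force: [0.8, 0.3, -2.9]
width: 0.0297
grip_force: 30.0
```

```bash
python3 - <<'E'
from h import *
s=sensors.get_state(); im,d,K,T=save("wrist","w4"); e=np.array(s["ee_pos"]);Rm=R.from_quat(s["eef_rot"]).as_matrix()
Q=(cloud(d,K,T)-e)@Rm*1000
print(e,s["grip_force"],s["ft_force"],s["ft_torque"])
for v in range(200,330,10): print(v,[tuple(Q[v,u].round(0)) for u in (253,278)],im[v,278])
E
```

```text
[0.38501173 0.38132967 0.11129801] 29.99882608652115 [ 0.83641009  0.31236018 -2.90066477] [0.10175038 0.03344181 0.01586557]
200 [(np.float64(-3.0), np.float64(-27.0), np.float64(110.0)), (np.float64(-3.0), np.float64(0.0), np.float64(111.0))] [36 37 44]
210 [(np.float64(-14.0), np.float64(-27.0), np.float64(109.0)), (np.float64(-15.0), np.float64(0.0), np.float64(111.0))] [39 43 49]
220 [(np.float64(-26.0), np.float64(-28.0), np.float64(111.0)), (np.float64(-27.0), np.float64(0.0), np.float64(112.0))] [43 53 70]
230 [(np.float64(-38.0), np.float64(-28.0), np.float64(111.0)), (np.float64(8.0), np.float64(-0.0), np.float64(-14.0))] [ 54  75 110]
240 [(np.float64(11.0), np.float64(-15.0), np.float64(-40.0)), (np.float64(9.0), np.float64(-0.0), np.float64(-33.0))] [ 59  80 113]
250 [(np.float64(6.0), np.float64(-15.0), np.float64(-44.0)), (np.float64(8.0), np.float64(-0.0), np.float64(-47.0))] [ 65  86 115]
260 [(np.float64(8.0), np.float64(-14.0), np.float64(-60.0)), (np.float64(8.0), np.float64(-0.0), np.float64(-61.0))] [ 85  99 125]
270 [(np.float64(8.0), np.float64(-13.0), np.float64(-71.0)), (np.float64(8.0), np.float64(-0.0), np.float64(-72.0))] [104 117 135]
280 [(np.float64(5.0), np.float64(-13.0), np.float64(-76.0)), (np.float64(5.0), np.float64(-0.0), np.float64(-76.0))] [119 139 168]
290 [(np.float64(-1.0), np.float64(-13.0), np.float64(-77.0)), (np.float64(-1.0), np.float64(-0.0), np.float64(-76.0))] [125 146 178]
300 [(np.float64(-59.0), np.float64(-20.0), np.float64(4.0)), (np.float64(-60.0), np.float64(-0.0), np.float64(5.0))] [188 198 207]
310 [(np.float64(-67.0), np.float64(-20.0), np.float64(2.0)), (np.float64(-67.0), np.float64(-0.0), np.float64(2.0))] [255 255 255]
320 [(np.float64(-75.0), np.float64(-20.0), np.float64(-1.0)), (np.float64(-76.0), np.float64(-0.0), np.float64(1.0))] [255 255 255]
```

>>> jog_arm([
  [[0,0,0.5],0],
  [[0,0,1.5],0],
  [[0.1,-0.3,3],0],
  [[0.3,-1,5],0],
  [[0.6,-1.9,7],0],
  [[1,-3.1,9],0],
  [[1.5,-4.8,10.5],0],
  [[2.1,-6.8,11.3],0],
  [[2.7,-8.8,11.5],0],
  [[3.3,-10.8,11.5],0],
])

```text
clock: 8.45
ee_pos: [0.4183, 0.2723, 0.2268]
eef_rot: [0.358, 0.934, 0.001, 0.001]
ft_force: [0.7, -0.1, -2.3]
width: 0.03
grip_force: 30.0
```

>>> jog_arm([
  [[0.7,-2,0],0],
  [[1.3,-4,0],0],
  [[2,-6.2,0],0],
  [[2.6,-8.4,0],0],
  [[3.3,-10.6,0],0],
  [[4,-12.8,0],0],
  [[4.6,-14.8,0],0],
  [[5.2,-16.6,0],0],
  [[5.8,-18.2,0],0],
  [[6.2,-19.6,0],0],
])

```text
clock: 9.45
ee_pos: [0.48, 0.0759, 0.2259]
eef_rot: [0.358, 0.934, 0.0, 0.0]
ft_force: [0.1, -0.0, -2.5]
width: 0.0301
grip_force: 30.0
```

>>> jog_arm([
  [[0.4,-1.3,0],0],
  [[0.7,-2.3,0],0],
  [[0.9,-2.9,0],0],
  [[1.1,-3.3,0],0],
  [[1.1,-3.4,0],0],
  [[1.1,-3.4,0],0],
  [[1.1,-3.4,0],0],
])

```text
clock: 10.15
ee_pos: [0.4904, 0.0434, 0.225]
eef_rot: [0.358, 0.934, 0.0, -0.0]
ft_force: [-1.5, -0.1, -1.5]
width: 0.0299
grip_force: 30.0
```

```bash
python3 - <<'E'
from h import *
s=sensors.get_state(); save("top","t5");im,d,K,T=save("wrist","w5"); e=np.array(s["ee_pos"]);print(e,s["grip_force"])
print(px(K,T,[.548,-.008,.155]),[px(K,T,np.array([.548,-.008,.155])+.064*np.array([np.cos(a),np.sin(a),0])).round() for a in np.radians([48,138,228,318])])
cv2.imwrite("pics/c5.png",np.hstack([im, cv2.resize(load("t5")[0][80:230,240:400],(448,420))])[:, :][::1, ::1][:,200:1000])
E
```

```text
[0.49042783 0.04342898 0.22496879] 29.998835921287537
[277.97402394 278.79736231] [array([339., 279.]), array([278., 220.]), array([216., 279.]), array([278., 331.])]
```

View pics/c5.png

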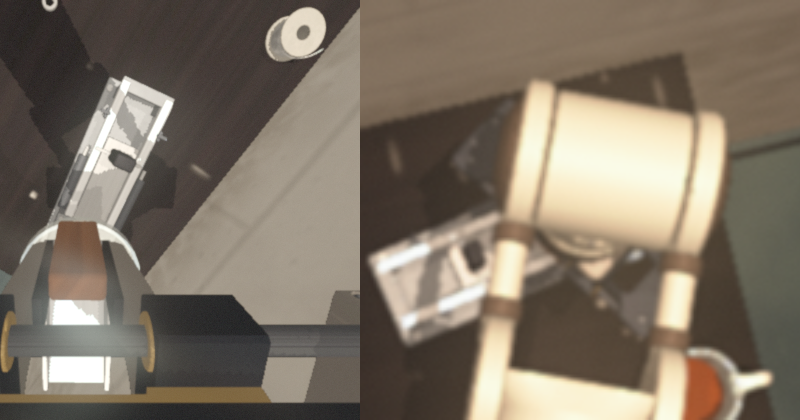

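```bash
cat > ang.py <<'E'
from h import *
s=sensors.get_state(); im,d,K,T=snap("wrist"); e=np.array(s["ee_pos"]);Rm=R.from_quat(s["eef_rot"]).as_matrix()
Q=((cloud(d,K,T)-e)@Rm*1000)
q=Q[200:310,270:287].reshape(-1,3); c=im[200:310,270:287].reshape(-1,3).astype(int)
k=(c[:,2]-c[:,0]>22)&(q[:,2]>-95)&(q[:,2]<60)&(abs(q[:,0])<60); q=q[k]
for lo in range(-95,40,9):
    a=q[(q[:,2]>=lo)&(q[:,2]<lo+9)]
    if len(a)>8: print("z",lo+4,"x",np.median(a[:,0]).round(1),len(a))
r=Q[300:345,270:287].mean(1); r=r[::5]; print("trough/ahead",[(int(a),int(b)) for a,_,b in np.nan_to_num(r)])
print(s["clock"],e.round(4),"w",s["width"],"gf",s["grip_force"],"F",s["ft_force"].round(1))
E
python3 ang.py
```

```text
z -82 x 1.0 24
z -73 x 3.6 545
z -64 x 8.3 125
z -55 x 8.3 121
z -46 x 8.4 105
z -37 x 8.4 94
z -28 x 8.4 89
z -19 x 8.4 81
z -10 x 8.4 71
z -1 x 8.4 68
z 8 x 8.2 15
trough/ahead [(0, 0), (-63, 3), (0, 0), (-71, 1), (0, 0), (27, -140), (27, -142), (27, -143), (26, -144)]
10.25 [0.4905 0.0434 0.225 ] w 0.02963137164071205 gf 29.998911917209625 F [ 0.9  0.  -2.1]
```

>>> jog_arm([
  [[0,0,0],0],
  [[0,0,0],0],
], gripper=2.99)

```text
clock: 10.5
ee_pos: [0.4905, 0.0431, 0.225]
eef_rot: [0.358, 0.934, -0.0, -0.0]
ft_force: [-1.0, 0.5, -2.3]
width: 0.0299
grip_force: 9.3
```

```bash
python3 ang.py
```

```text
z -82 x 1.3 32
z -73 x 3.7 536
z -64 x 8.3 130
z -55 x 8.3 114
z -46 x 8.4 109
z -37 x 8.3 92
z -28 x 8.4 88
z -19 x 8.4 84
z -10 x 8.5 67
z -1 x 8.5 71
z 8 x 8.3 19
trough/ahead [(0, 0), (-63, 4), (-67, 2), (0, 0), (-75, 0), (27, -140), (28, -142), (27, -143), (26, -144)]
10.5 [0.4905 0.0431 0.225 ] w 0.029890885698374503 gf 9.25539493560791 F [-1.   0.5 -2.3]
```

>>> jog_arm([
  [[0,0,0],0],
  [[0,0,0],0],
], gripper=2.997)

```text
clock: 10.75
ee_pos: [0.4907, 0.043, 0.2251]
eef_rot: [0.358, 0.934, -0.0, 0.0]
ft_force: [0.5, -0.4, -1.6]
width: 0.03
grip_force: 2.2
```

```bash
python3 ang.py | tail -6
```

```text
z -37 x 15.9 193
z -28 x 20.0 185
z -19 x 24.0 161
z -10 x 27.4 94
trough/ahead [(-12, -66), (-84, 34), (-90, 34), (-133, 87), (-136, 82), (27, -140), (27, -142), (27, -143), (26, -144)]
10.75 [0.4907 0.043  0.2251] w 0.030020703813521107 gf 2.158071957528591 F [ 0.5 -0.4 -1.6]
```

>>> jog_arm([
  [[0,0,0],0],
])

```text
clock: 10.9
ee_pos: [0.4905, 0.0431, 0.225]
eef_rot: [0.358, 0.934, 0.0, -0.0]
ft_force: [0.6, 0.6, -2.6]
width: 0.03
grip_force: 1.5
```

```bash
python3 ang.py | tail -6
```

```text
z -55 x 3.2 394
z -46 x 12.3 334
z -37 x 21.1 316
z -28 x 29.1 241
trough/ahead [(-121, 99), (-125, 95), (-129, 91), (-133, 87), (-136, 82), (27, -140), (27, -142), (27, -143), (26, -144)]
10.9 [0.4905 0.0431 0.225 ] w 0.02995716926186094 gf 1.470571607351303 F [ 0.6  0.6 -2.6]
```

>>> jog_arm([
  [[0,0,0],0],
  [[0,0,0],0],
  [[0,0,0],0],
  [[0,0,0],0],
  [[0,0,0],0],
  [[0,0,0],0],
  [[0,0,0],0],
  [[0,0,0],0],
], gripper=2.0)

```text
clock: 11.75
ee_pos: [0.4906, 0.043, 0.225]
eef_rot: [0.358, 0.934, -0.0, 0.0]
ft_force: [0.6, 0.2, -1.4]
width: 0.0297
grip_force: 30.0
```

```bash
python3 ang.py | tail -9; python3 - <<'E'
from h import *
save("scene","s6"); im,*_=save("wrist","w6")
b=load("s6")[0]
cv2.imwrite("pics/c6.png",np.hstack([cv2.resize(im[180:400,160:400],(436,400)),cv2.resize(b[130:260,280:410],(364,400))]))
E
```

```text
z -64 x -4.5 322
z -55 x 3.0 399
z -46 x 12.4 341
z -37 x 21.3 307
z -28 x 29.1 241
trough/ahead [(-121, 99), (-125, 95), (-129, 91), (-133, 87), (-136, 82), (27, -140), (27, -142), (27, -143), (26, -144)]
11.75 [0.4906 0.043  0.225 ] w 0.029688668017336738 gf 29.999603033065796 F [ 0.6  0.2 -1.4]
```

View pics/c6.png

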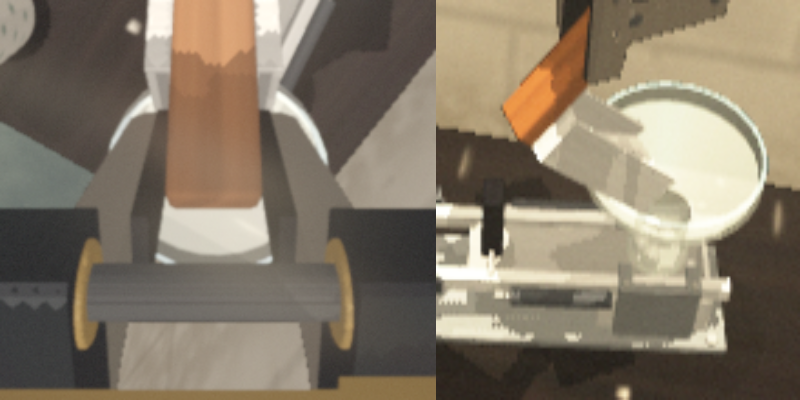

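>>> jog_arm([
  [[0,0,1],0],
  [[0,0,3],0],
  [[-0.3,1,5],0],
  [[-0.9,3,6],0],
  [[-1.8,6,6],0],
  [[-2.9,9.5,6],0],
  [[-4,13,6],0],
  [[-5.1,16.5,6],0],
  [[-6.2,20,6],0],
  [[-7.3,23.5,6],0],
])

```text
clock: 12.9
ee_pos: [0.4171, 0.2794, 0.286]
eef_rot: [0.358, 0.934, 0.0, 0.0]
ft_force: [0.4, 0.2, -1.7]
width: 0.0297
grip_force: 30.0
```

>>> jog_arm([
  [[-1,3.5,-1],0],
  [[-2,6.5,-4],0],
  [[-2.8,8.8,-8],0],
  [[-3.3,10.1,-12],0],
  [[-3.3,10.3,-15],0],
  [[-3.3,10.3,-17.5],0],
  [[-3.3,10.3,-19],0],
  [[-3.3,10.3,-20],0],
  [[-3.3,10.3,-20],0],
])

```text
clock: 13.8
ee_pos: [0.3858, 0.3824, 0.087]
eef_rot: [0.358, 0.934, 0.002, 0.001]
ft_force: [-1.2, 0.5, 2.0]
width: 0.0295
grip_force: 30.0
```

```bash
python3 ang.py | tail -9
```

```text
z -64 x -4.4 327
z -55 x 3.3 379
z -46 x 12.6 344
z -37 x 21.3 305
z -28 x 29.2 239
trough/ahead [(-113, 86), (-119, 85), (-126, 86), (-132, 86), (-139, 86), (27, -140), (27, -142), (27, -143), (26, -144)]
13.8 [0.3858 0.3824 0.087 ] w 0.029527493735276834 gf 29.997679889202118 F [-1.2  0.5  2. ]
```

>>> jog_arm([
  [[0,0,0],0],
  [[0,0,-1],0],
  [[0,0,-2],0],
  [[0,0,-3],0],
  [[0,0,-4],0],
  [[0,0,-4],0],
], gripper=2.985)

```text
clock: 14.45
ee_pos: [0.3845, 0.3806, 0.0446]
eef_rot: [0.358, 0.934, -0.0, -0.0]
ft_force: [-0.0, -1.2, -0.8]
width: 0.0296
grip_force: 0.0
```

```bash
python3 ang.py | tail -9
```

```text
z -82 x 42.8 304
z -73 x 37.4 18
z 17 x 5.6 17
trough/ahead [(-85, 43), (-90, 43), (-96, 43), (-102, 43), (-107, 43), (27, -140), (27, -142), (27, -143), (26, -144)]
14.45 [0.3845 0.3806 0.0446] w 0.029556208581449077 gf 0.0 F [-0.  -1.2 -0.8]
```

```bash
python3 - <<'E'
from h import *
save("scene","s7");save("wrist","w7");save("top","t7")
b=load("s7")[0]; a=load("w7")[0]
cv2.imwrite("pics/c7.png",np.hstack([cv2.resize(b[120:270,100:270],(453,400)),cv2.resize(a[100:360,160:386],(347,400))]))
E
```

```text
(no output)
```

View pics/c7.png

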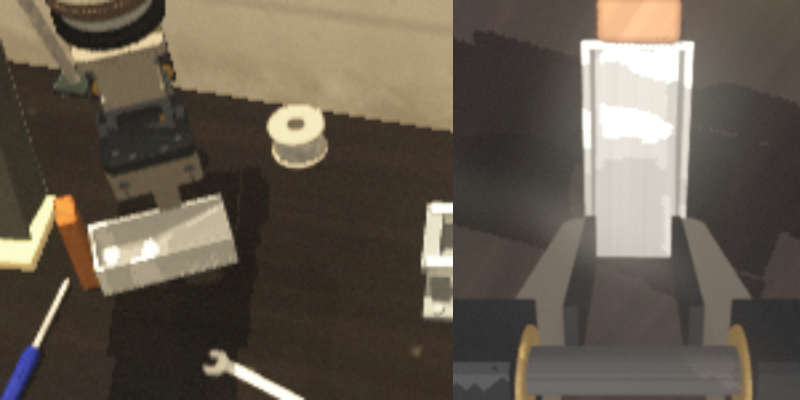

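```bash
python3 - <<'E'
from h import *
a,d,K,T=load("w7"); P=cloud(d,K,T)
for v in range(100,262,8): print(v,[tuple(P[v,u].round(3)) for u in (248,265,278,290)])
E
```

```text
100 [(np.float64(0.297), np.float64(0.428), np.float64(0.001)), (np.float64(0.312), np.float64(0.436), np.float64(0.086)), (np.float64(0.317), np.float64(0.442), np.float64(0.086)), (np.float64(0.321), np.float64(0.446), np.float64(0.086))]
108 [(np.float64(0.302), np.float64(0.423), np.float64(0.001)), (np.float64(0.315), np.float64(0.434), np.float64(0.088)), (np.float64(0.32), np.float64(0.439), np.float64(0.087)), (np.float64(0.324), np.float64(0.444), np.float64(0.085))]
116 [(np.float64(0.306), np.float64(0.419), np.float64(0.001)), (np.float64(0.318), np.float64(0.431), np.float64(0.087)), (np.float64(0.323), np.float64(0.436), np.float64(0.087)), (np.float64(0.327), np.float64(0.441), np.float64(0.087))]
124 [(np.float64(0.31), np.float64(0.415), np.float64(-0.001)), (np.float64(0.321), np.float64(0.428), np.float64(0.086)), (np.float64(0.326), np.float64(0.433), np.float64(0.085)), (np.float64(0.33), np.float64(0.438), np.float64(0.086))]
132 [(np.float64(0.316), np.float64(0.414), np.float64(0.034)), (np.float64(0.324), np.float64(0.421), np.float64(0.003)), (np.float64(0.3
[... 3238 characters left out ...]
t64(0.364), np.float64(0.375), np.float64(0.091)), (np.float64(0.391), np.float64(0.36), np.float64(0.021)), (np.float64(nan), np.float64(nan), np.float64(nan)), (np.float64(0.405), np.float64(0.376), np.float64(0.021))]
252 [(np.float64(0.365), np.float64(0.376), np.float64(0.102)), (np.float64(0.396), np.float64(0.356), np.float64(0.023)), (np.float64(0.403), np.float64(0.364), np.float64(0.024)), (np.float64(0.41), np.float64(0.371), np.float64(0.023))]
260 [(np.float64(0.366), np.float64(0.376), np.float64(0.111)), (np.float64(0.401), np.float64(0.352), np.float64(0.026)), (np.float64(0.408), np.float64(0.36), np.float64(0.027)), (np.float64(0.415), np.float64(0.367), np.float64(0.025))]
```

>>> jog_arm([
  [[0,0,3],0],
  [[0,0,7],0],
  [[1.5,-3.5,10],-6],
  [[3,-7.5,10],-12],
  [[5,-12,10],-18],
  [[7,-16.5,10],-23],
  [[9,-21,10],-23],
  [[10.5,-25.5,10],-23],
  [[11.2,-27.5,10],-23],
  [[11.2,-27.5,10],-23],
], gripper=6.0)

```text
clock: 15.65
ee_pos: [0.4977, 0.1033, 0.1455]
eef_rot: [0.539, 0.842, -0.0, 0.001]
ft_force: [-0.4, -0.2, 0.5]
width: 0.06
grip_force: 0.0
```

```bash
python3 - <<'E'
from h import *
s=sensors.get_state(); im,d,K,T=save("wrist","w8"); e=np.array(s["ee_pos"]); print(e,s["eef_rot"])
P=cloud(d,K,T); m=(abs(P[...,2]-.112)<.004)&(im.max(-1)<110)&(np.linalg.norm(P[...,:2]-[.497,.106],axis=-1)<.04)
q=P[m]; v,u=np.nonzero(m); print(m.sum(),"handle top",np.median(q,0),q.min(0),q.max(0),u.min(),u.max(),v.min(),v.max())
if m.sum()>5: print(cv2.minAreaRect((q[:,:2]*1000).astype(np.float32)))
# rails tops z .057
r=(abs(P[...,2]-.057)<.002); p=P[r]; print("rail pts",r.sum())
ax=np.array([.428,-.904]); 
for lo in range(-210,-60,15):
    w=(p[:,:2]-[.548,-.008]); a=w@ax*1000; b=w@[.904,.428]*1000; k=(a>=lo)&(a<lo+15)
    if k.sum()>5: print(lo,b[k].min().round(1),b[k].max().round(1),k.sum())
# tube compare
a0=load("t0");a7=load("t7"); K,T=a0[2],a0[3]
c=px(K,T,[.548,-.008,.06]).round().astype(int); print(c)
for n in(a0,a7): print((cloud(n[1],K,T)[c[1]-4:c[1]+5:2,c[0]-4:c[0]+5:2,2]*1000).round()); print(n[0][c[1]-4:c[1]+5:2,c[0]-4:c[0]+5:2].mean(-1).round())
E
```

```text
[0.49766639 0.10326017 0.14546816] [ 5.38775044e-01  8.42449433e-01 -6.08862422e-05  6.34169917e-04]
492 handle top [0.49525286 0.10712275 0.11216601] [0.4829051  0.09592937 0.10800977] [0.50739942 0.11712794 0.11442963] 264 291 205 223
((495.36944580078125, 106.64192199707031), (23.178770065307617, 15.70864486694336), 23.859445571899414)
rail pts 5660
-210 -30.5 183.9 782
-195 -30.4 180.4 361
-180 -33.6 177.4 356
-165 -32.9 174.9 342
-150 -31.0 172.4 325
-135 -30.8 169.3 238
-120 -41.9 166.4 350
-105 -42.1 163.9 436
-90 -42.0 161.0 419
-75 -42.6 158.4 400
[324 154]
[[ 54.  50.  53.  55.  55.]
 [ 53.  56.  56.  50.  53.]
 [ 55.  57.  53.  49.  53.]
 [102.  53.  54.  54.  52.]
 [105. 100.  54.  55.  99.]]
[[228. 235. 238. 238. 236.]
 [233. 237. 237. 237. 235.]
 [236. 237. 237. 237. 236.]
 [236. 237. 238. 239. 223.]
 [228. 235. 233. 211. 196.]]
[[ 74.  71.  66.  68.  53.]
 [ 62.  56.  55.  53.  52.]
 [ 70.  63.  51.  53.  55.]
 [101.  65.  68.  56.  56.]
 [105. 101.  67.  63. 102.]]
[[200. 202. 182. 203. 229.]
 [179. 207. 219. 232. 239.]
 [219. 217. 238. 241. 241.]
 [215. 187. 210. 233. 229.]
 [220. 216. 219. 197. 204.]]
```

>>> jog_arm([
  [[-0.1,0.1,-2],0],
  [[-0.1,0.1,-5],0],
  [[-0.1,0.1,-8],0],
  [[-0.1,0.1,-10],0],
  [[-0.1,0.1,-10.9],0],
  [[-0.1,0.1,-10.9],0],
  [[-0.1,0.1,-10.9],0],
])

```text
clock: 16.4
ee_pos: [0.4963, 0.1076, 0.0371]
eef_rot: [0.537, 0.844, 0.0, 0.001]
ft_force: [0.0, 0.0, -0.3]
width: 0.0599
grip_force: 0.0
```

>>> jog_arm([
  [[0,0,0],0],
  [[0,0,0],0],
  [[0,0,0],0],
  [[0,0,0],0],
  [[0,0,0],0],
  [[0,0,0],0],
  [[0,0,0],0],
  [[0,0,0],0],
  [[0,0,0],0],
], gripper=1.0)

```text
clock: 17.3
ee_pos: [0.4963, 0.1072, 0.0362]
eef_rot: [0.537, 0.844, 0.001, 0.001]
ft_force: [4.9, 3.7, -1.5]
width: 0.0237
grip_force: 30.0
```

```bash
python3 - <<'E'
from h import *
im,d,K,T=load("w8"); P=cloud(d,K,T); o=np.array([.547,-.008]); t=np.radians(-65.7); ax=np.array([np.cos(t),np.sin(t)]); ay=np.array([-ax[1],ax[0]])
w=P[...,:2]-o; a=w@ax*1000; b=w@ay*1000
# clip ribs: z 58..67, |b| 32-44
for sgn in(1,-1):
  m=(sgn*b>31)&(sgn*b<46)&(P[...,2]>.0605)&(P[...,2]<.068)&(a>-200)&(a<-100)
  h,e=np.histogram(a[m],bins=np.arange(-200,-98,4)); print(sgn,dict((int(x),int(n)) for x,n in zip(e,h) if n))
for sgn in(1,-1):  # dark pixels on that strip
  m=(sgn*b>34)&(sgn*b<44)&(P[...,2]>.045)&(P[...,2]<.07)&(a>-205)&(a<-120)&(im.max(-1)<110)
  h,e=np.histogram(a[m],bins=np.arange(-205,-118,4)); print("dark",sgn,dict((int(x),int(n)) for x,n in zip(e,h) if n))
E
```

```text
1 {-172: 25, -168: 24, -128: 1}
-1 {-172: 26, -168: 38}
dark 1 {-173: 7, -169: 7, -125: 1}
dark -1 {-177: 1, -173: 3, -169: 1}
```

```bash
python3 - <<'E'
from h import *
im,d,K,T=load("w8"); P=cloud(d,K,T); o=np.array([.4954,.1066]); t=np.radians(-65.7); ax=np.array([np.cos(t),np.sin(t)]); ay=np.array([-ax[1],ax[0]])
w=P[...,:2]-o; a=w@ax*1000; b=w@ay*1000
for sgn in(1,-1):
  m=(sgn*b>31)&(sgn*b<46)&(P[...,2]>.060)&(P[...,2]<.068)&(a>-60)&(a<-30); v,u=np.nonzero(m)
  print(sgn,m.sum(),np.percentile(a[m],[2,25,50,75,98]).round(1),"b",np.percentile(b[m],[2,98]).round(1),"z",np.percentile(P[m][:,2],[2,50,98]).round(4),u.min(),u.max(),v.min(),v.max())
m=(abs(b)<44)&(abs(b)>14)&(P[...,2]>.056)&(P[...,2]<.070)&(abs(a)<12)
h=np.histogram(a[m],bins=np.arange(-12,13,2))[0];print("bar",h)
# handle top in image centre for scale check
E
```

```text
1 57 [-46.4 -44.  -42.4 -41.4 -38.8] b [31.9 42.5] z [0.06   0.0642 0.0655] 310 322 151 162
-1 71 [-45.6 -42.7 -41.6 -40.6 -36.7] b [-42.9 -31.5] z [0.0601 0.0641 0.0655] 233 245 153 163
bar [38 39 37 37 36 94 62 31 33 34 30 38]
```

>>> jog_arm([
  [[-0.21,0.46,0],0],
  [[-0.41,0.91,0],0],
  [[-0.62,1.37,0],0],
  [[-0.83,1.82,0],0],
  [[-1.03,2.28,0],0],
  [[-1.24,2.73,0],0],
  [[-1.45,3.19,0],0],
  [[-1.65,3.64,0],0],
  [[-1.74,3.83,0],0],
  [[-1.74,3.83,0],0],
])

```text
clock: 18.3
ee_pos: [0.4793, 0.1436, 0.0362]
eef_rot: [0.537, 0.844, -0.001, 0.002]
ft_force: [5.7, -6.2, -2.7]
width: 0.0234
grip_force: 30.0
```

>>> jog_arm([
  [[0,0,0],0],
  [[0,0,0],0],
  [[0,0,0],0],
])

```text
clock: 18.6
ee_pos: [0.4794, 0.1434, 0.0362]
eef_rot: [0.537, 0.844, -0.001, 0.002]
ft_force: [5.8, -5.2, -2.8]
width: 0.024
grip_force: 30.0
```

```bash
cat > chk.py <<'E'
from h import *
s=sensors.get_state(); im,d,K,T=save("wrist","w9"); save("scene","s9"); save("top","t9"); print(s["ee_pos"],s["width"],s["grip_force"],s["ft_force"])
P=cloud(d,K,T); o=np.array([.4954,.1066]); t=np.radians(-65.6); ax=np.array([np.cos(t),np.sin(t)]); ay=np.array([-ax[1],ax[0]])
w=P[...,:2]-o; a=w@ax*1000; b=w@ay*1000; z=P[...,2]
for sgn in(1,-1):
  m=(sgn*b>34)&(sgn*b<46)&(z>.060)&(z<.068)&(a>-60)&(a<-25)
  print("rib",sgn,m.sum(),np.percentile(a[m],[2,25,50,75,98]).round(1) if m.sum() else "")
  for lo in (26,):
    m=(sgn*b>13)&(sgn*b<32)&(z>.0575)&(z<.068)&(a>-60)&(a<-20)
    print(" bar",m.sum(),np.percentile(a[m],[2,25,50,75,98]).round(1) if m.sum() else "", np.percentile(z[m],[2,50,98]).round(4) if m.sum() else "")
m=(abs(z-.112)<.004)&(abs(b)<11.5)&(a<-20)&(a>-60)&(im.max(-1)<140); print("handle top",m.sum(),np.percentile(a[m],[2,50,98]).round(1) if m.sum() else "")
m=(z>.07)&(z<.105)&(abs(b)<8)&(a<-30)&(a>-60); print("handle back face",m.sum(),np.percentile(a[m],[10,50,90]).round(1) if m.sum() else "")
E
python3 chk.py
```

```text
[0.47941876 0.14343672 0.03620843] 0.024037071209121727 29.999321401119232 [ 5.83446706 -5.22018767 -2.77960057]
rib 1 122 [-45.9 -44.2 -43.3 -41.8 -38.7]
 bar 249 [-59.6 -54.6 -49.  -43.6 -39. ] [0.0575 0.0581 0.0635]
rib -1 119 [-46.6 -43.5 -42.8 -41.4 -37.4]
 bar 227 [-59.6 -53.4 -48.3 -42.6 -37.7] [0.0575 0.0581 0.0634]
handle top 1270 [-47.7 -41.8 -33.7]
handle back face 742 [-47.8 -47.4 -47. ]
```

```bash
cat > chk2.py <<'E'
from h import *
im,d,K,T=load("w9"); P=cloud(d,K,T); o=np.array([.4954,.1066]); t=np.radians(-65.6); ax=np.array([np.cos(t),np.sin(t)]); ay=np.array([-ax[1],ax[0]])
w=P[...,:2]-o; a=w@ax*1000; b=w@ay*1000; z=P[...,2]
for lo in (-46,-42,-38,-34,-31,-28,-25,-22,-19,16,19,22,25,28,31,34,38,42):
    m=(b>=lo)&(b<lo+(4 if abs(lo)>32 else 3))&(z>.0605)&(z<.068)&(a>-60)&(a<-20)
    print(lo,m.sum(),np.percentile(a[m],[5,50,95]).round(1) if m.sum()>3 else "",np.median(z[m]).round(4) if m.sum()>3 else "")
E
python3 chk2.py
```

```text
-46 18 [-43.6 -42.8 -40.6] 0.0641
-42 44 [-43.8 -42.5 -40.5] 0.0642
-38 43 [-43.9 -42.7 -40.4] 0.0642
-34 43 [-44.  -41.9 -38.5] 0.0636
-31 23 [-41.4 -40.  -38.1] 0.0622
-28 1  
-25 0  
-22 0  
-19 0  
16 0  
19 0  
22 0  
25 3  
28 21 [-41.7 -40.3 -38.4] 0.0624
31 38 [-44.5 -42.9 -40.8] 0.0639
34 51 [-44.6 -42.8 -40.7] 0.0643
38 51 [-44.6 -43.2 -40.6] 0.0643
42 9 [-44.7 -44.1 -41.5] 0.0643
```

>>> jog_arm([
  [[-0.12,0.26,0],0],
  [[-0.12,0.26,0],0],
  [[-0.12,0.26,0],0],
  [[-0.12,0.26,0],0],
  [[-0.12,0.26,0],0],
  [[-0.12,0.26,0],0],
])

```text
clock: 19.35
ee_pos: [0.4782, 0.1459, 0.0362]
eef_rot: [0.537, 0.844, -0.001, 0.002]
ft_force: [6.1, -6.5, -3.8]
width: 0.0236
grip_force: 30.0
```

```bash
python3 chk.py|grep -v bar; python3 chk2.py | sed -n '1,6p;14,19p'; python3 - <<'E'
from h import *
a0=load("t0");a9=load("t9"); K,T=a0[2],a0[3]
c=px(K,T,[.547,-.008,.06]).round().astype(int)
for n in(a0,load("t7"),a9): print((cloud(n[1],K,T)[c[1]-6:c[1]+3:2,c[0]-4:c[0]+5:2,2]*1000).round())
E
```

```text
[0.47824455 0.14593154 0.03619378] 0.023601886537287765 29.999306201934814 [ 6.05014546 -6.53388127 -3.7752704 ]
rib 1 109 [-45.7 -44.2 -43.4 -42.2 -40.7]
rib -1 117 [-44.8 -43.5 -42.9 -41.6 -39.9]
handle top 1305 [-50.5 -44.7 -36.3]
handle back face 742 [-50.5 -50.2 -49.8]
-46 16 [-43.7 -42.4 -40.4] 0.0642
-42 43 [-43.7 -42.6 -40.5] 0.0641
-38 48 [-44.1 -42.9 -40.5] 0.0641
-34 41 [-43.8 -42.3 -40.5] 0.0631
-31 23 [-44.1 -42.9 -40.9] 0.0622
-28 0  
28 20 [-44.5 -43.2 -41.4] 0.0622
31 32 [-44.5 -43.4 -40.9] 0.0641
34 43 [-44.8 -43.4 -41.2] 0.0643
38 46 [-44.6 -43.4 -41.2] 0.0646
42 11 [-44.3 -43.  -41.6] 0.0641
[[ 44.  55.  51.  54.  56.]
 [ 54.  50.  53.  55.  55.]
 [ 53.  56.  56.  50.  53.]
 [ 55.  57.  53.  49.  53.]
 [102.  53.  54.  54.  52.]]
[[ 70.  73.  66.  61.  50.]
 [ 74.  71.  66.  68.  53.]
 [ 62.  56.  55.  53.  52.]
 [ 70.  63.  51.  53.  55.]
 [101.  65.  68.  56.  56.]]
[[nan 19. 18. 16. 15.]
 [ 6. 12.  4. 20. 10.]
 [18. 15. 27. 22. 20.]
 [26. 30. 30. 25. 18.]
 [98. 33. 29. 24. 16.]]
```

```bash
python3 - <<'E'
from h import *
for A,B in(("t0","t9"),("s0","s9"),("t0","t7")):
    a,b=load(A),load(B); Pa,Pb=cloud(*a[1:]),cloud(*b[1:])
    m=((Pb[...,2]-Pa[...,2])>.006)&(Pb[...,2]<.022)&(abs(Pa[...,2])<.005)
    n,l,st,ce=cv2.connectedComponentsWithStats(m.astype(np.uint8))
    print(A,B,[(st[i,4],Pb[l==i].mean(0).round(3).tolist()) for i in range(1,n) if st[i,4]>=4])
b=load("t9"); P=cloud(*b[1:]); c=px(b[2],b[3],[.547,-.008,.02]).round().astype(int)
print((P[c[1]-9:c[1]+10,c[0]-9:c[0]+10,2]*1000).round().tolist().__str__().replace("],","]\n"))
print(b[0][c[1]-9:c[1]+10,c[0]-9:c[0]+10].mean(-1).round().astype(int))
E
```

```text
t0 t9 [(np.int32(5), [0.681, -0.012, 0.004]), (np.int32(4), [0.656, 0.017, 0.007]), (np.int32(4), [0.658, -0.011, 0.005]), (np.int32(5), [0.65, -0.046, 0.005]), (np.int32(4), [0.637, 0.096, 0.003]), (np.int32(4), [0.64, 0.013, 0.004]), (np.int32(6), [0.614, 0.098, 0.004]), (np.int32(4), [0.592, 0.319, 0.005]), (np.int32(4), [0.558, 0.475, 0.005]), (np.int32(5), [0.546, 0.303, 0.008]), (np.int32(4), [0.513, 0.632, 0.007]), (np.int32(4), [0.52, 0.497, 0.006]), (np.int32(6), [0.503, 0.566, 0.005]), (np.int32(4), [0.486, 0.591, 0.008]), (np.int32(4), [0.475, 0.497, 0.006]), (np.int32(4), [0.459, 0.436, 0.004]), (np.int32(4), [0.468, 0.233, 0.004]), (np.int32(4), [0.464, 0.046, 0.004]), (np.int32(4), [0.447, 0.253, 0.004]), (np.int32(6), [0.449, -0.164, 0.005]), (np.int32(5), [0.411, 0.382, 0.018]), (np.int32(8), [0.4, 0.37, 0.018]), (np.int32(6), [0.389, 0.361, 0.018]), (np.int32(4), [0.402, -0.026, 0.005]), (np.int32(32), [0.374, 0.412, 0.009]), (np.int32(39), [0.369, 0.389, 0.009]), (np.int32(4), [0.363, 0.496, 0.004]), (np.int32(16), [0.354, 0.438, 0.012]), (np.int32(19), [0.341, 0.38
[... 6308 characters left out ...]
 231 226 214 197 185 174 167 178 204 221 226
  229]
 [224 224 224 223 222 222 223 226 228 223 212 203 197 194 201 217 225 228
  229]
 [224 224 223 224 224 222 219 219 220 220 216 212 210 210 213 220 226 229
  229]
 [224 225 224 224 224 223 223 220 219 219 217 214 214 215 218 222 226 229
  229]
 [224 224 224 224 223 223 224 223 223 224 223 222 221 223 225 226 228 228
  227]
 [224 224 223 222 220 219 220 223 227 227 228 228 227 229 228 228 227 224
  221]
 [224 223 223 221 219 217 217 221 227 229 230 230 230 229 228 226 223 219
  215]
 [227 223 223 220 219 216 217 220 225 228 229 228 228 225 223 219 217 215
  213]
 [232 227 224 222 221 217 216 218 222 226 225 223 222 220 217 214 214 212
  209]]
```

```bash
python3 -c "
from h import *
print(bot.finish_job())"
```

```text
the job is handed in; nothing more can be done
None
```

I handed the job in holding the gate at the mark, bar and clip ribs within about 0.5 mm; by the depth readings all four balls are in the tray, and the scoop stands upright and empty about 80 mm from where it started, after slipping from the grip as I set it down.

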